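# Unhook the drive carrier and load the dock

## Task

Take the drive carrier off the barbed display hook without forcing it (raise it, tilt it and back it over the barb) and, without dropping it, push it upright into the docking station's slot until it is fully home. Then swing the lock lever all the way over to the far side, and last press the start button fully down and let go. Leave the screwdriver, the power brick and the little steel pot where they are.

Things in the scene. Friction and masses are not known exactly. Their poses are not given: they have to be found in the camera images.
- carrier_mid (a point): Centre of the drive carrier, a grey plastic frame with an aluminium laptop drive in it: a slab 16 mm thick (its x), 100 wide (y), 104 tall (z, up), 0.16 to 0.28 kg, the same after half a turn about z. Site 52 mm above its underside. It hangs with its rail on the hook's bar; pinch it across its thickness, from above, beside the bar, at about y = -30 or +30, z = +41 mm.
- carrier_window (a point): Middle of the window that goes right through the carrier along x, 18 mm above its centre: 30 mm wide (y), 24 mm high (z). Above it is the top rail, 22 mm high, whose underside rests on the hook's bar; solid plastic beside and below it. Same axes as the carrier.
- hook_bend (a point): Bend of the fixed hook, on its rod's axis, 170 mm above the table; x points along the bar, roughly away from the robot, z up. A level steel bar 6 mm thick runs 45 mm from the post (8 mm thick, x = -45, nothing above it) to the bend; the carrier hangs on it 17 to 29 mm back from the bend. The foot is 110 x 110 x 12 mm, its middle 75 mm back from the bend.
- hook_tip (a point): End of the hook (same axes): from the bend the 6 mm rod rises at 60 degrees from level for 30 mm to here, x +15, z +26 from the bend; here a spur, the barb, 4 mm thick, points level back 6 mm. Upright the carrier cannot pass: tilt it 27 to 38 degrees (best about 31), its underside swinging away from the post, so that its window lines up with the rising tip, and draw it off along the tip.
- slot_mouth (a point): Centre of the slot's mouth in the white, fixed docking station, 55 mm above the table; x across the slot, y along it, z up. Slot 19 mm (x) by 103 (y), 40 deep, vertical, 4 mm chamfers; it takes the carrier's lower edge, either way round. Fully home, the carrier's centre is 12 mm above the mouth. Block 60 x 130 mm; a deck 25 mm high lies on its -x side (to 110 mm) and +y side (to 135).
- lock_pivot (a point): Pivot of the lock lever, 105 mm to the +y side of the slot's centre, 47 mm above the table; its axes are the slot's: the lever turns about y.
- lock_tip (a point): Centre of the black ball, 26 mm diameter, at the end of the dock's lock lever, 65 mm from the pivot; at joint value 0 it is 31 mm to the slot's -x side of the pivot and 57 mm above it. Its frame turns with the lever.
- lock (a joint): Lock lever angle: 0 leaning to the slot's -x side (towards the robot, unlocked), 1.0 rad leaning to its +x side (locked); it starts at 0 to 0.15, moves with under 2 N at the ball and stays where it is left.
- start_top (a point): Middle of the top face of the start button on the dock's front deck, 78 mm to the -x side of the slot's centre, 47 mm above the table; a grey push button of 28 mm diameter in a black collar.
- start (a joint): Start button travel: 0 released, 0.006 m fully down (5 N); it springs back.
- driver: A screwdriver with a black handle, 160 mm long, 26 mm thick, lying on the table (origin in the middle, on the table). To be left alone.
- brick: A black power brick, 50 x 105 x 30 mm, origin at the middle of its underside. To be left alone.
- pot: A small open steel pot, 64 mm diameter, 45 mm high, origin at the middle of its underside. To be left alone.
Not all that is in view belongs to the job. There is more than one size of the part that bears hook_bend; the job needs the middle-sized.

How it is judged:
On the way, in this order (a step that is already met when the one before it is completed fails the run):
1. the carrier is off the hook, clear of the barb (distance between carrier_mid and hook_bend above 0.11 m and contact force between carrier and hook below 0.1 N), for 0.1 s.
2. the carrier stands fully home in the slot (z of carrier_mid in the frame of slot_mouth below 0.0155 m and horizontal distance between carrier_mid and slot_mouth below 0.006 m and angle between the x axis of carrier_mid and the x axis of slot_mouth, either way round below 0.07 rad and angle between carrier_mid's own z axis and vertical below 0.07 rad), for 0.2 s.
3. the lock lever is swung over (all of step 2 and value of joint lock above 0.85 rad), for 0.2 s.
4. the start button is pressed down (all of step 3 and value of joint start above 0.0045 m), for 0.1 s.
At the end, for the whole second after the job is handed in: The carrier stands upright and at rest in the dock's slot, its centre less than 15.5 mm above the mouth (home is 12), within 6 mm of the slot's centre and 4 degrees of its direction; the lock lever reads over 0.85 rad; the start button has been pressed and is released (all of step 3 and value of joint start below 0.0015 m and linear speed of carrier below 0.02 m/s); the robot touches nothing.
It fails at once if the carrier is wrenched against the hook (over 40 N) (contact force between carrier and hook above 40 N).
It fails at once if the carrier is dropped (falls free) (linear speed of carrier above 0.6 m/s and contact force between the fingers and carrier below 0.1 N).
It fails at once if the screwdriver, power brick or pot is moved by over 25 mm (distance of any of driver, brick, pot from where it was at the start of the episode above 0.025 m).
It also fails if it takes over 64 s, if anything falls off the work surface, if the arm or the gripper's body presses on something with over 40 N, if the wrist force passes 120 N, or if a joint passes its speed limit or range.

## Robot

A 7-joint arm with a two-finger parallel gripper is mounted at the origin on the work surface. World frame = base frame: x ahead of the robot, y to its left, z up, the work surface at z = 0. Lengths are in m, angles in rad, forces in N, time in s.
With the tool pointing down it reaches from about 0.425 to 0.875 m from the base axis. Payload 4.7 kg.
Tool frame: the origin (TCP) lies between the finger pads; the fingertips stand 14 mm ahead of it and the grasp point (between the pads) lies 5 mm behind it; z points along the fingers, y is the line along which they close (so a half turn about z gives the same grasp; the last joint's range is limited). The gripper opens to 87 mm and grips with 3 to 60 N. Pads are 19 mm wide; open, the fingers measure 117 mm over their backs; the gripper's body (75 mm by 190 mm) begins 51 mm behind the grasp point.
Start: joints at [1.207, 0.321, -0.07, 1.45, 0.023, 1.371, -0.057], TCP at [0.24, -0.604, 0.197] pointing down, gripper open.
Joint ranges: [-2.86, 2.86], [-0.3, 2.09], [-1.38, 1.24], [0.06, 2.45], [-1.56, 4.7], [0.09, 2.05], [-2.69, 2.69]. Speed limits (rad/s): [2.57, 2.57, 3.14, 3.14, 3.14, 3.14, 3.14].

## Interface

Orientations are given as a rotation vector (axis times angle).
In Python, from bench import ctrl gives the robot as it stands.
- The arm moves only by the shell command python3 -m inch 'ROWS' [OPENING] [FORCE]. ROWS is JSON, a list of rows, each a list of 6 numbers: the shift along the world's x, y, z in mm, then the turn, a rotation vector about the world's x, y, z in degrees. In form: [[tx, ty, tz, rx, ry, rz], ...]. A call has 1 to 20 rows; each row is the pose to reach, as a shift and turn from the pose commanded when the call began; what a row does not reach only later rows make up. A row lasts 1/8 s, in which the tool goes at most 62.5 mm and 10.7 degrees, less where a joint would pass 70% of its speed; a pose out of reach is approached as far as the arm can. A call with a gripper value outside its range is refused whole. OPENING is the finger opening in mm, from 0 to 87, set as the call begins (- or left out, the last holds). The fingers move at their own pace and stop on an object; FORCE is the grip in N (left out, the last holds). Time passes only in rows, so rows that repeat a pose let the fingers close. It gives the time, the measured TCP pose, the force, the opening and the grip force at its end, in the units of the state.
- ctrl.get_state(): the state, without advancing time (a new reading comes with each control period).
- ctrl.get_image(name): name is "side" or "top"; returns (picture, depth): 400x640x3 uint8, red, green, blue; 400x640 float32, m along the optical axis (not along the pixel's ray), 0 where there is no reading.
- ctrl.camera_params(name): a dict with "mtx" (3x3 intrinsics, pixels), "T" (4x4, takes a point from camera to world coordinates). Camera axes: x right, y down, z forward; pixel columns grow to the right and rows downward; lengths in m; the calibration is good to about 2 mm. A picture is of the moment at which its call begins. camera_params takes no time and is no camera call.
- ctrl.close_job(): hands the job in; it is judged then, once.
The state is a dict: "time": time; "joint_positions": joint angles; "qd": joint speeds; "joint_torque": joint torques, N m; "position": TCP position; "tool_rot": TCP orientation; "ft_force": force on the tool from outside, world axes, zero at the start; "torque": the same for the moment, N m; "grip_width": opening from 0.0 (shut) to 1.0 (fully open); "grip_force": force on a finger pad.
Only numpy, scipy, OpenCV 4.12 (cv2) and the standard library are available. Lean on these libraries where they do the work, as an engineer would, in place of code of your own. Each camera call takes 0.05 s, during which the arm holds its last target. There are 200 camera calls.

## Working session

There is one attempt and no reset: what is moved stays moved. The work goes in short steps, Python scripts to look and compute and a shell command to move; the robot and the scene stay as the last step left them, time stands still between calls to the robot, and variables do not carry over. Pictures are saved under pics/ and viewed, at most 11 in all, crops included, and the job is handed in when it is done.

```bash
mkdir -p pics; cat > h.py <<'E'
import numpy as np,cv2
from bench import ctrl
def grab(n):
    im,d=ctrl.get_image(n);p=ctrl.camera_params(n);K=np.array(p["mtx"]);T=np.array(p["T"])
    np.savez(f"{n}.npz",im=im,d=d,K=K,T=T);return im,d,K,T
def load(n):
    z=np.load(f"{n}.npz");return z["im"],z["d"],z["K"],z["T"]
def cloud(d,K,T):
    v,u=np.mgrid[:d.shape[0],:d.shape[1]]
    P=np.stack([(u-K[0,2])/K[0,0]*d,(v-K[1,2])/K[1,1]*d,d],-1)
    W=P@T[:3,:3].T+T[:3,3];W[d<=0]=np.nan;return W
def save(n,im,crop=None,s=1):
    if crop: a,b,c,e=crop;im=im[b:e,a:c]
    cv2.imwrite(f"pics/{n}.png",cv2.resize(im[...,::-1].copy(),None,fx=s,fy=s,interpolation=cv2.INTER_CUBIC))
E
python3 - <<'E'
from h import *
for n in("side","top"):
    im,d,K,T=grab(n);save(n+"0",im);print(n,K.round(1).tolist(),T.round(3).tolist(),(d>0).mean())
print(ctrl.get_state())
E
```

```text
side [[387.4, 0.0, 318.2], [0.0, 387.4, 198.3], [0.0, 0.0, 1.0]] [[-0.849, -0.367, 0.38, 0.206], [-0.529, 0.577, -0.623, 0.549], [0.009, -0.729, -0.684, 0.75], [0.0, 0.0, 0.0, 1.0]] 0.99642578125
top [[446.7, 0.0, 318.5], [0.0, 446.7, 201.8], [0.0, 0.0, 1.0]] [[0.019, -0.989, 0.145, 0.363], [-1.0, -0.021, -0.017, -0.009], [0.02, -0.145, -0.989, 1.239], [0.0, 0.0, 0.0, 1.0]] 0.99604296875
{'time': 0.1, 'joint_positions': array([ 1.20706853,  0.32174276, -0.07007794,  1.45153638,  0.02258604,
        1.37081945, -0.05687369]), 'qd': array([-0.00016285, -0.00188647, -0.00146611, -0.00317106, -0.00080222,
       -0.00110744, -0.00013752]), 'joint_torque': array([-1.38617170e-04, -4.92571485e+01, -4.05714791e-01, -3.13399708e+01,
       -6.42059580e-02,  3.94327752e-02,  5.42492148e-05]), 'position': array([ 0.23954066, -0.60367068,  0.19568319]), 'tool_rot': array([-3.08404499e+00, -5.89721519e-01,  6.33011199e-04]), 'ft_force': array([-0.10876583,  0.20939589, -0.24113771]), 'torque': array([ 0.00229618, -0.05869399, -0.00363378]), 'grip_force': 0.0, 'grip_width': 1.0043689928300903}
```

View pics/side0.png

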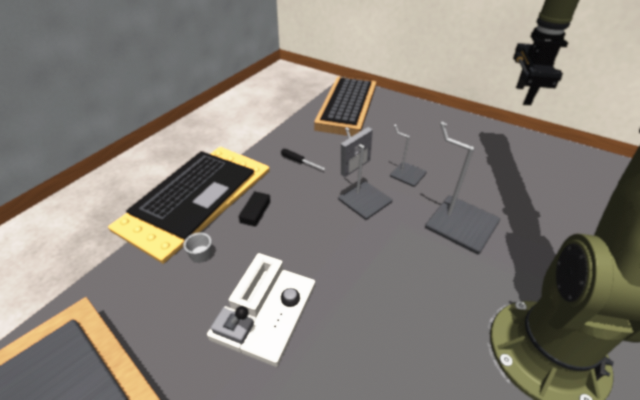

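View pics/top0.png

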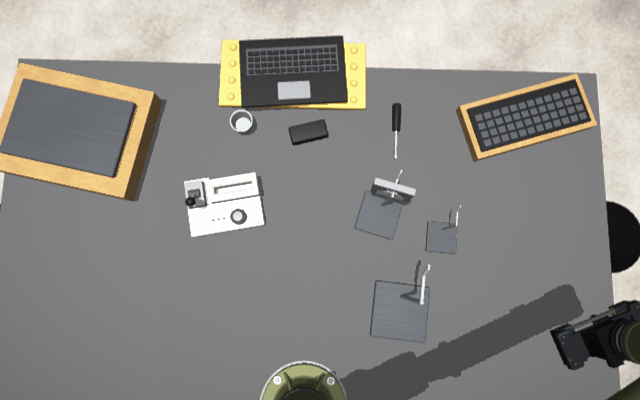

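The side view has three hooks: middle with carrier (360,170), small and empty (405,160), large and empty (460,190). In the top view they are at (380,212), (441,237) and (400,310). The dock is at side (265,305) / top (225,205). The only carrier-like slab is at side (357,150) / top (394,189); the laptop, keyboard and tray are decoys. I choose the middle hook, and will check it with one crop and its foot size.

```bash
python3 - <<'E'
from h import *
im,d,K,T=load("top");W=cloud(d,K,T)
ims,ds,Ks,Ts=load("side");Ws=cloud(ds,Ks,Ts)
a=cv2.resize(im[165:245,345:425],(560,560)) ;b=cv2.resize(ims[115:225,320:430],(0,0) or (560,560),interpolation=cv2.INTER_CUBIC)
c=np.hstack([a,b]);c=cv2.resize(c,(800,400));save("crop1",c)
def rect(P):
    r=cv2.minAreaRect((P[:,:2]*1000).astype(np.float32));return np.round(r[0],1),np.round(r[1],1),round(r[2],1)
def box(W,x0,y0,x1,y1,z0,z1):
    S=W[y0:y1,x0:x1].reshape(-1,3);S=S[(S[:,2]>z0)&(S[:,2]<z1)];return S
print("table z",np.nanmedian(W[300:330,150:200,2]))
for nm,bx,zz in [("footmid",(345,175,425,245),(.008,.025)),("footsmall",(420,200,465,258),(.005,.025)),("footlarge",(360,270,440,350),(.006,.025)),
  ("carr",(345,165,425,215),(.16,.25)),("dockall",(175,165,270,240),(.015,.3)),("block",(175,165,270,240),(.05,.062)),("deck",(175,165,270,240),(.018,.034)),("button",(225,200,255,230),(.04,.05)),("ball",(175,170,270,240),(.085,.13)),
  ("driver",(385,95,405,160),(.006,.05)),("brick",(285,115,332,147),(.015,.05)),("pot",(225,105,260,137),(.02,.08))]:
    S=box(W,*bx,*zz)
    if len(S)>4: print(nm,len(S),rect(S),S.mean(0).round(4),"z",np.percentile(S[:,2],[5,50,95]).round(4))
# points in side view: carrier face
S=box(Ws,320,115,430,225,.10,.30);print("side carrier",len(S),rect(S),S.mean(0).round(4),S.min(0).round(3),S.max(0).round(3))
S=box(Ws,320,115,430,240,.008,.02);print("side foot",len(S),rect(S))
S=box(Ws,200,245,325,370,.05,.062);print("side block",len(S),rect(S))
S=box(Ws,200,245,325,370,.018,.034);print("side deck",len(S),rect(S))
S=box(Ws,200,245,325,370,.085,.13);print("side ball",len(S),rect(S),S.mean(0))
S=box(Ws,275,280,305,310,.04,.05);print("side button",len(S),rect(S),S.mean(0))
E
```

```text
Traceback (most recent call last):
cv2.error: OpenCV(4.12.0) /io/opencv/modules/imgproc/src/resize.cpp:4211: error: (-215:Assertion failed) inv_scale_x > 0 in function 'resize'
```

```bash
cat > m.py <<'E'
from h import *
def rect(P):
    r=cv2.minAreaRect((P[:,:2]*1000).astype(np.float32));return np.round(r[0],1),np.round(r[1],1),round(r[2],1)
def box(W,x0,y0,x1,y1,z0,z1):
    S=W[y0:y1,x0:x1].reshape(-1,3);S=S[(S[:,2]>z0)&(S[:,2]<z1)];return S
E
python3 - <<'E'
from m import *
im,d,K,T=load("top");W=cloud(d,K,T)
ims,ds,Ks,Ts=load("side");Ws=cloud(ds,Ks,Ts)
R=lambda i:cv2.resize(i,(400,400),interpolation=cv2.INTER_CUBIC)
save("crop1",np.hstack([R(im[165:245,345:425]),R(ims[115:225,320:430])]))
print("table z",np.nanmedian(W[300:330,150:200,2]))
for nm,bx,zz in [("footmid",(345,175,425,245),(.008,.025)),("footsmall",(420,200,465,258),(.005,.025)),("footlarge",(360,270,440,350),(.006,.025)),
  ("carr",(345,165,425,215),(.16,.25)),("dockall",(175,165,270,240),(.015,.3)),("block",(175,165,270,240),(.05,.062)),("deck",(175,165,270,240),(.018,.034)),("button",(225,200,255,230),(.04,.05)),("ball",(175,170,270,240),(.085,.13)),
  ("driver",(385,95,405,160),(.006,.05)),("brick",(285,115,332,147),(.015,.05)),("pot",(225,105,260,137),(.02,.08))]:
    S=box(W,*bx,*zz)
    if len(S)>4: print(nm,len(S),rect(S),S.mean(0).round(4),"z",np.percentile(S[:,2],[5,50,95]).round(4))
S=box(Ws,320,115,430,225,.10,.30);print("side carrier",len(S),rect(S),S.mean(0).round(4),S.min(0).round(3),S.max(0).round(3))
for nm,bx in [("foot",(320,115,430,240,.008,.02)),("block",(200,245,325,370,.05,.062)),("deck",(200,245,325,370,.018,.034)),("ball",(200,245,325,370,.085,.13)),("button",(275,280,305,310,.04,.05))]:
    S=box(Ws,*bx)
    if len(S)>4: print("side",nm,len(S),rect(S),S.mean(0).round(4))
E
```

```text
table z -0.0009821778978377216
footmid 1264 (array([ 511.1, -197. ]), array([109.5, 110. ]), 73.6) [ 0.5098 -0.1968  0.0113] z [0.0084 0.0111 0.0148]
footsmall 746 (array([ 481.7, -382.8]), array([103. , 141.8]), 85.7) [ 0.4524 -0.3704  0.0083] z [0.0054 0.0081 0.0117]
footlarge 2945 (array([ 269.5, -255.7]), array([148.8, 185.9]), 84.2) [ 0.2491 -0.2508  0.0147] z [0.0107 0.0148 0.0186]
carr 446 (array([ 557.5, -207.1]), array([68.7, 88.8]), 19.6) [ 0.558  -0.2082  0.1873] z [0.1664 0.1917 0.1972]
dockall 3887 (array([534.5, 231. ]), array([156.5, 200.9]), 10.7) [0.5278 0.2296 0.0362] z [0.0199 0.0269 0.0571]
block 911 (array([546.6, 229.8]), array([106.4, 193.8]), 9.2) [0.5698 0.2199 0.0539] z [0.0504 0.0537 0.0582]
deck 2195 (array([534.8, 231. ]), array([156.3, 201. ]), 11.1) [0.5055 0.2284 0.0242] z [0.0199 0.024  0.0293]
button 87 (array([496.2, 187.8]), array([25.2, 34.9]), 2.3) [0.4961 0.1871 0.0454] z [0.0405 0.0456 0.0487]
ball 85 (array([523.1, 299. ]), array([22.4, 24.2]), 20.7) [0.523  0.2977 0.1118] z [0.1039 0.1123 0.1172]
driver 300 (array([ 754.2, -246.6]), array([ 2
[... 187 characters left out ...]
55 (array([776., 186.]), array([62.3, 92.1]), 71.5) [0.773  0.1888 0.0367] z [0.0223 0.0379 0.0468]
side carrier 1065 (array([ 540.8, -273.9]), array([238.1,  67.5]), 69.8) [ 0.5487 -0.21    0.153 ] [ 0.469 -0.381  0.1  ] [ 0.595 -0.157  0.197]
side foot 901 (array([ 550.9, -320.9]), array([283.6, 536.5]), 55.1) [ 0.5311 -0.2321  0.0102]
side block 1252 (array([563.3, 233.4]), array([ 65.8, 194.4]), 10.7) [0.5663 0.2211 0.0532]
side deck 3671 (array([590.9, 242.3]), array([276.6, 200.9]), 10.8) [0.5032 0.2403 0.0237]
side ball 162 (array([520.2, 301.1]), array([23.9, 21.4]), 17.4) [0.5181 0.3025 0.1106]
side button 124 (array([492.9, 188.9]), array([25.1, 25.9]), 80.9) [0.4928 0.1892 0.0446]
```

View pics/crop1.png

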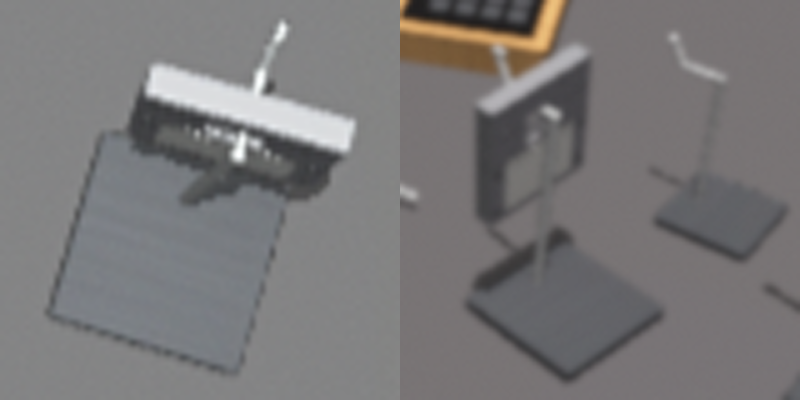

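Middle hook confirmed: its foot is 110 × 110 mm and it carries the slab. In the crop, the tip is at about (282,25) and the rail runs (150,80)–(350,125). Next I refine the carrier, hook and dock poses and plan the unhooking path.

```bash
cat > plan.py <<'E'
import numpy as np,heapq
# hook plane: window centre (x,z) and tilt t; rectangles in carrier frame vs hook segments
s=np.linspace(0,1,40)[:,None]
A=lambda p,q:np.array(p)+s*(np.array(q)-np.array(p))
H=[(A((-45,0),(0,0)),3),(A((0,0),(15,26)),3),(A((15,26),(8,26)),2)]
P=np.vstack([h for h,_ in H]);R=np.concatenate([np.full(40,r) for _,r in H])
def clr(x,z,t):
    t=np.radians(t);c,si=np.cos(t),np.sin(t)
    d=P-[x,z];u=d[:,0]*c+d[:,1]*si;w=-d[:,0]*si+d[:,1]*c
    m=1e9
    for lo,hi in((12,34),(-70,-12)):
        a=abs(u)-8;b=np.maximum(lo-w,w-hi)
        m=min(m,(np.where((a<0)&(b<0),np.maximum(a,b),np.hypot(a.clip(0),b.clip(0)))-R).min())
    return m
if __name__=="__main__":
    X=np.arange(-24,62,2);Z=np.arange(-14,80,1);TT=np.arange(0,43,3)
    C=np.array([[[clr(x,z,t) for t in TT] for z in Z] for x in X])
    st=(0,list(Z).index(-6),0);best={st:C[st]}
    D={st:0};pq=[(0,st)];prev={}
    while pq:
        d,n=heapq.heappop(pq)
        if d>D[n]:continue
        if X[n[0]]>=46 and Z[n[1]]>=50:break
        for i in(-1,0,1):
            for j in(-1,0,1):
                for k in(-1,0,1):
                    m=(n[0]+i,n[1]+j,n[2]+k)
                    if min(m)<0 or m[0]>=len(X) or m[1]>=len(Z) or m[2]>=len(TT) or C[m]<.3:continue
                    e=d+(abs(i)*2+abs(j)+abs(k)*1.5+.1)*(.15+2/min(C[m],6)**2)
                    if e<D.get(m,1e9):D[m]=e;prev[m]=n;heapq.heappush(pq,(e,m))
    p=[n]
    while n!=st:n=prev[n];p.append(n)
    for n in p[::-1]:print((X[n[0]],Z[n[1]],TT[n[2]]),round(C[n],1),end="; ")
    print()
E
python3 plan.py
python3 - <<'E'
from m import *
im,d,K,T=load("top");W=cloud(d,K,T)
ims,ds,Ks,Ts=load("side");Ws=cloud(ds,Ks,Ts)
for nm,I,w,bx in(("t",im,W,(345,165,425,215)),("s",ims,Ws,(335,120,375,180))):
    S=box(w,*bx,.189,.203);print(nm,"carr top",len(S),rect(S),S.mean(0).round(4))
S=box(Ws,336,175,394,222,.008,.018);print("foot s",len(S),rect(S))
for nm,w,bx in(("t",W,(206,170,266,206)),("s",Ws,(228,250,285,316))):
    S=box(w,*bx,.048,.06);r=cv2.minAreaRect((S[:,:2]*1000).astype(np.float32))
    print(nm,"block",rect(S))
# block white outline / slot by rays onto z=.055
def ray(u,v,K,T,z):
    r=T[:3,:3]@np.array([(u-K[0,2])/K[0,0],(v-K[1,2])/K[1,1],1]);o=T[:3,3];return o+r*(z-o[2])/r[2]
for nm,I,k,t,bx in(("t",im,K,T,(208,172,264,206)),("s",ims,Ks,Ts,(228,250,285,316))):
    x0,y0,x1,y1=bx;g=I[y0:y1,x0:x1].max(2);w=W if nm=="t" else Ws
    g4=cv2.resize(g,None,fx=4,fy=4,interpolation=cv2.INTER_CUBIC)
    m=(g4<165).astype(np.uint8);cs,_=cv2.findContours(m,cv2.RETR_LIST,cv2.CHAIN_APPROX_NONE)
    for c in cs:
        if cv2.contourArea(c)<400:continue
        q=np.array([ray(x0+(a+.5)/4-.5,y0+(b+.5)/4-.5,k,t,.055)[:2]*1000 for a,b in c[:,0]],np.float32)
        r=cv2.minAreaRect(q);print(nm,"dark",np.round(r[0],1),np.round(r[1],1),round(r[2],1))
# hook tip
for u,v in((401.6,170),):print("tip t",ray(u,v,K,T,.196))
E
```

```text
(np.int64(-24), np.int64(-6), np.int64(0)) 3.0; (np.int64(-24), np.int64(-5), np.int64(0)) 4.0; (np.int64(-24), np.int64(-4), np.int64(0)) 5.0; (np.int64(-22), np.int64(-3), np.int64(0)) 6.0; (np.int64(-20), np.int64(-3), np.int64(0)) 6.0; (np.int64(-18), np.int64(-2), np.int64(3)) 6.6; (np.int64(-16), np.int64(-2), np.int64(6)) 6.1; (np.int64(-14), np.int64(-1), np.int64(9)) 6.6; (np.int64(-12), np.int64(-1), np.int64(12)) 6.1; (np.int64(-10), np.int64(0), np.int64(15)) 6.5; (np.int64(-8), np.int64(0), np.int64(18)) 5.9; (np.int64(-6), np.int64(1), np.int64(21)) 5.9; (np.int64(-4), np.int64(1), np.int64(24)) 5.7; (np.int64(-2), np.int64(2), np.int64(27)) 5.4; (np.int64(-2), np.int64(3), np.int64(30)) 5.4; (np.int64(0), np.int64(4), np.int64(33)) 5.6; (np.int64(0), np.int64(4), np.int64(36)) 5.8; (np.int64(2), np.int64(5), np.int64(39)) 6.1; (np.int64(2), np.int64(6), np.int64(42)) 5.9; (np.int64(4), np.int64(7), np.int64(42)) 5.7; (np.int64(4), np.int64(8), np.int64(42)) 5.1; (np.int64(4), np.int64(9), np.int64(42)) 4.7; (np.int64(4), np.int64(10), np.int64(42)) 4.3; (np.int64(4), n
[... 1867 characters left out ...]
nt64(46), np.int64(50), np.int64(42)) 29.4; 
t carr top 293 (array([ 575.4, -212.2]), array([99.2, 52.4]), 74.5) [ 0.559  -0.2099  0.1935]
s carr top 166 (array([ 571.1, -211.9]), array([102.4,  51.6]), 73.6) [ 0.5546 -0.2126  0.1917]
foot s 732 (array([ 506.5, -195.9]), array([108.4, 110.6]), 73.2)
t block (array([573.5, 202.8]), array([ 62.1, 130.5]), 10.9)
s block (array([567.3, 217. ]), array([ 61.1, 160.7]), 10.7)
t dark [572.5 202. ] [ 16.7 102. ] 11.8
t dark [568.2 187.7] [ 91.9 137.7] 1.3
t dark [604.  212.9] [ 19.2 115.4] 1.3
s dark [497.  209.6] [ 8.2 35. ] 35.6
s dark [569.5 206.7] [13.2 96.6] 10.7
s dark [575.9 209. ] [132.9 166.7] 32.4
tip t [ 0.59708613 -0.22413672  0.196     ]
```

Bend ≈ (582,-218), hook yaw −16.3°; carrier ≈ (557.5,−211.5). The slot is ≈ (572,203), yaw 10.9°. Now I'll move above the grasp point (hook y = +30).

```bash
python3 -m inch '[[0,0,60,0,0,0],[0,0,120,0,0,0],[50,60,130,0,0,8],[90,110,130,0,0,16],[120,160,130,0,0,24],[155,205,130,0,0,32],[190,250,130,0,0,40],[225,295,130,0,0,48],[260,335,130,0,0,52],[295,380,130,0,0,52],[326,421,130,0,0,52],[326,421,130,0,0,52],[326,421,130,0,0,52],[326,421,130,0,0,52],[326,421,130,0,0,52]]' 60
cat >> plan.py <<'E'
    H[2]=(A((15,26),(6,26)),2);P=np.vstack([h for h,_ in H])
    for t in(31,34,36,38):
        print(t,[(int(x),)+max((round(clr(x,z,t),1),z) for z in np.arange(-8,60,.5)) for x in range(-10,24,2)],flush=True)
        print([(z,)+max((round(clr(x,z,t),1),x) for x in np.arange(-8,40,.5)) for z in range(0,44,4)])
E
python3 plan.py | tail -8 | sed 's/np.float64//g'
python3 - <<'E'
from m import *
im,d,K,T=grab("top");W=cloud(d,K,T)
ims,ds,Ks,Ts=grab("side");Ws=cloud(ds,Ks,Ts);save("side1",ims,(300,60,460,220),4)
E
```

```text
time: 1.98
position: [0.5652, -0.1846, 0.3267]
tool_rot: [2.517, 1.88, -0.001]
ft_force: [0.3, 0.1, -0.2]
grip_width: 0.685
grip_force: 0.0
31 [(-10, (3.4), (0.5)), (-8, (4.0), (1.0)), (-6, (4.6), (1.5)), (-4, (5.2), (2.0)), (-2, (5.7), (2.5)), (0, (5.6), (4.0)), (2, (4.2), (5.0)), (4, (2.5), (5.0)), (6, (1.0), (15.5)), (8, (1.7), (17.5)), (10, (2.4), (19.5)), (12, (3.7), (59.5)), (14, (5.4), (59.5)), (16, (7.1), (59.5)), (18, (8.8), (59.5)), (20, (10.5), (59.5)), (22, (12.3), (59.5))]
[(0, (3.2), (0.5)), (4, (5.6), (0.0)), (8, (2.9), (1.5)), (12, (2.8), (39.5)), (16, (4.9), (39.5)), (20, (6.9), (39.5)), (24, (9.0), (39.5)), (28, (11.1), (39.5)), (32, (13.7), (39.5)), (36, (16.8), (39.5)), (40, (20.2), (39.5))]
34 [(-10, (3.0), (0.5)), (-8, (3.5), (1.0)), (-6, (4.0), (2.0)), (-4, (4.7), (2.5)), (-2, (5.4), (3.0)), (0, (6.0), (3.5)), (2, (5.0), (5.0)), (4, (3.3), (5.0)), (6, (1.6), (5.0)), (8, (2.2), (18.0)), (10, (3.6), (59.5)), (12, (5.2), (59.5)), (14, (6.9), (59.5)), (16, (8.6), (59.5)), (18, (10.2), (59.5)), (20, (11.9), (59.5)), (22, (13.5), (59.5))]
[(0, (2.5), (2.0)), (4, (5.8
[... 661 characters left out ...]
), (39.5)), (24, (7.6), (39.5)), (28, (10.0), (39.5)), (32, (12.5), (39.5)), (36, (15.6), (39.5)), (40, (18.9), (39.5))]
38 [(-10, (2.1), (1.0)), (-8, (2.9), (1.5)), (-6, (3.5), (2.0)), (-4, (4.2), (3.0)), (-2, (5.0), (3.5)), (0, (5.5), (4.5)), (2, (5.9), (5.0)), (4, (4.2), (5.5)), (6, (2.6), (5.5)), (8, (4.1), (59.5)), (10, (5.7), (59.5)), (12, (7.3), (59.5)), (14, (8.8), (59.5)), (16, (10.4), (59.5)), (18, (12.0), (59.5)), (20, (13.6), (59.5)), (22, (15.1), (59.5))]
[(0, (1.6), (4.0)), (4, (5.5), (1.5)), (8, (3.9), (2.0)), (12, (1.7), (3.0)), (16, (2.1), (39.5)), (20, (4.6), (39.5)), (24, (7.1), (39.5)), (28, (9.5), (39.5)), (32, (12.1), (39.5)), (36, (15.1), (39.5)), (40, (18.5), (39.5))]
```

View pics/side1.png

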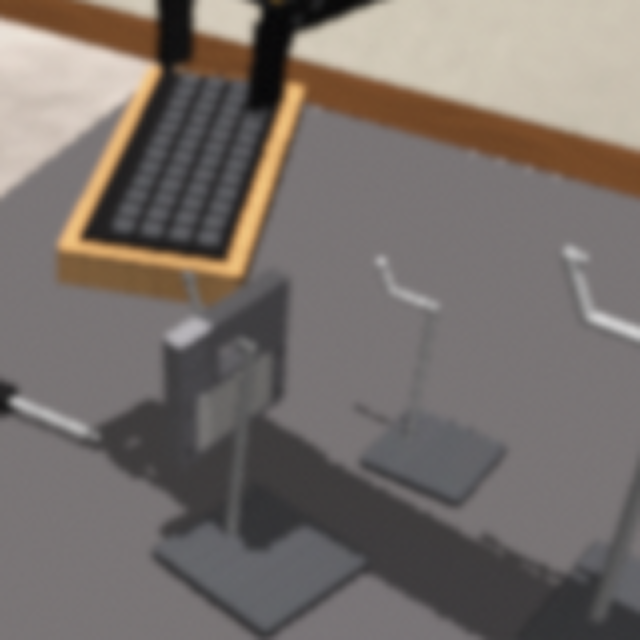

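The view shows the open fingers above the carrier, with the rail at crop (165–290, 280–340), clear of the hook tip at (190,275). I descend and grip.

```bash
python3 -m inch '[[1,2,-50,0,0,0],[1,2,-95,0,0,0],[1,2,-125,0,0,0],[1,2,-147,0,0,0],[1,2,-147,0,0,0],[1,2,-147,0,0,0]]' 50
python3 -m inch '[[0,0,0,0,0,0],[0,0,0,0,0,0],[0,0,0,0,0,0],[0,0,0,0,0,0],[0,0,0,0,0,0],[0,0,0,0,0,0]]' 0 50
python3 - <<'E'
from m import *
import plan;from plan import *
H[2]=(A((15,26),(6,26)),2);plan.P=np.vstack([h for h,_ in H])
for t in(31,36):
    print(t,[(s,)+max((round(float(clr(.5*s-.866*n,.866*s+.5*n,t)),1),round(float(.5*s-.866*n),1),round(float(.866*s+.5*n),1),float(n)) for n in np.arange(-4,9,.5)) for s in range(0,60,4)])
im,d,K,T=grab("top");ims,ds,Ks,Ts=grab("side");Ws=cloud(ds,Ks,Ts)
save("side2",ims,(310,80,410,180),5)
E
```

```text
time: 2.82
position: [0.5673, -0.1815, 0.1809]
tool_rot: [2.514, 1.882, 0.001]
ft_force: [0.4, 0.1, -0.4]
grip_width: 0.575
grip_force: 0.0
time: 3.58
position: [0.5667, -0.1812, 0.1796]
tool_rot: [2.515, 1.883, -0.0]
ft_force: [0.5, -0.5, 0.7]
grip_width: 0.03
grip_force: 0.0
31 [(0, 5.2, -3.5, 2.0, 4.0), (4, 5.3, 0.3, 4.5, 2.0), (8, 2.7, 1.8, 8.2, 2.5), (12, 0.2, 3.0, 12.1, 3.5), (16, 0.7, 5.8, 15.1, 2.5), (20, 1.8, 8.7, 18.1, 1.5), (24, 2.9, 11.6, 21.0, 0.5), (28, 3.9, 14.4, 24.0, -0.5), (32, 5.1, 17.3, 27.0, -1.5), (36, 7.3, 21.5, 29.2, -4.0), (40, 7.6, 23.5, 32.6, -4.0), (44, 7.7, 25.5, 36.1, -4.0), (48, 8.8, 27.5, 39.6, -4.0), (52, 11.0, 29.5, 43.0, -4.0), (56, 13.9, 31.5, 46.5, -4.0)]
36 [(0, 4.4, -4.3, 2.5, 5.0), (4, 6.0, 0.7, 4.2, 1.5), (8, 3.6, 2.3, 7.9, 2.0), (12, 1.2, 3.4, 11.9, 3.0), (16, 1.7, 5.4, 15.4, 3.0), (20, 2.5, 8.3, 18.3, 2.0), (24, 3.2, 11.1, 21.3, 1.0), (28, 4.2, 13.6, 24.5, 0.5), (32, 5.2, 16.4, 27.5, -0.5), (36, 6.9, 20.2, 29.9, -2.5), (40, 8.7, 23.5, 32.6, -4.0), (44, 8.9, 25.5, 36.1, -4.0), (48, 10.1, 27.5, 39.6, -4.0), (52, 12.3, 29.5, 43.0, -4.0), (56, 15.1, 31.5, 46.5, -4.0)]
```

View pics/side2.png

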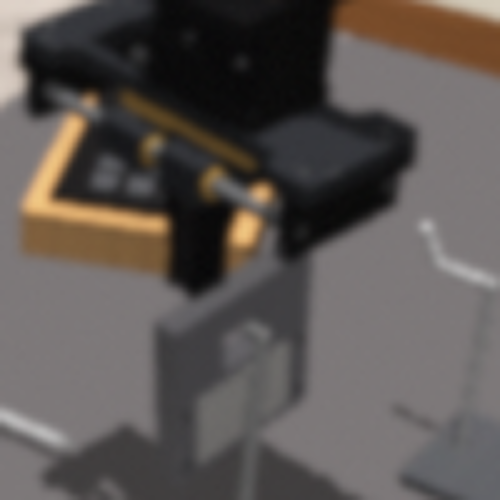

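The gripper reads shut with no force, and in the crop the closed fingers at (195,240) seem to lie behind the carrier. I check with depth.

```bash
python3 - <<'E'
from m import *
print({k:v for k,v in ctrl.get_state().items() if k.startswith("grip") or k in("position","time")})
ims,ds,Ks,Ts=load("side");w=cloud(ds,Ks,Ts)
for (u,v) in [(310+195//5,80+240//5),(310+195//5,80+275//5),(310+170//5,80+330//5),(310+190//5,80+310//5),(310+270//5,80+275//5),(310+200//5,80+350//5),(310+290//5,80+380//5),(310+300//5,80+225//5)]:print((u,v),w[v,u].round(3),ims[v,u])
im,d,K,T=load("top");save("top2",im,(340,130,440,230),5)
E
```

```text
{'time': 3.675, 'position': array([ 0.56675467, -0.18115879,  0.17965655]), 'grip_force': 0.0, 'grip_width': 0.009836678088589563}
(349, 128) [ 0.559 -0.166  0.238] [12 11 12]
(349, 135) [ 0.56  -0.17   0.215] [10 11 11]
(344, 146) [ 0.566 -0.159  0.187] [83 81 84]
(348, 142) [ 0.565 -0.178  0.188] [ 99  97 101]
(364, 135) [ 0.542 -0.221  0.192] [74 73 75]
(350, 150) [ 0.556 -0.176  0.168] [65 64 66]
(368, 156) [ 0.536 -0.249  0.111] [73 72 74]
(370, 125) [ 0.49  -0.129  0.29 ] [26 26 26]
```

View pics/top2.png

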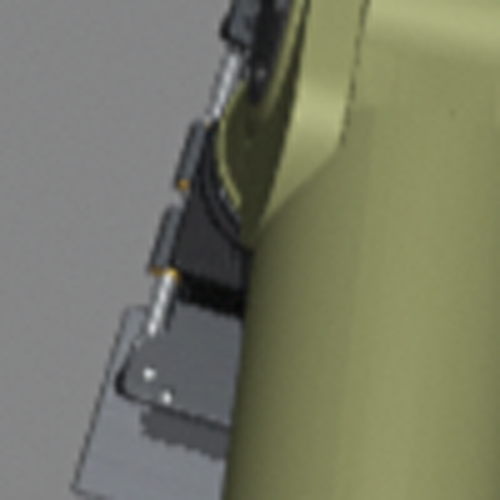

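```bash
python3 - <<'E'
from m import *
ims,ds,Ks,Ts=load("side");w=cloud(ds,Ks,Ts)
for u in (344,348,352):
  for v in range(132,150,1):print((u,v),(w[v,u]*1000).round().astype(int),ims[v,u])
save("side3",ims,(330,110,390,170),10)
E
```

```text
(344, 132) [ 575 -173  217] [41 32 23]
(344, 133) [ 574 -172  215] [40 31 23]
(344, 134) [ 575 -173  211] [39 32 26]
(344, 135) [ 573 -170  210] [43 38 35]
(344, 136) [ 574 -172  206] [61 58 57]
(344, 137) [ 574 -173  202] [91 87 88]
(344, 138) [ 711 -442   -5] [113 109 110]
(344, 139) [ 707 -434   -3] [122 117 118]
(344, 140) [ 706 -433   -7] [121 116 118]
(344, 141) [ 701 -424   -4] [116 112 114]
(344, 142) [ 573 -173  188] [109 106 108]
(344, 143) [ 572 -170  187] [104 101 104]
(344, 144) [ 570 -167  186] [101  98 102]
(344, 145) [ 567 -162  187] [94 92 96]
(344, 146) [ 566 -159  187] [83 81 84]
(344, 147) [ 565 -158  185] [70 69 71]
(344, 148) [ 566 -160  180] [64 63 65]
(344, 149) [ 566 -160  177] [63 62 64]
(348, 132) [ 563 -170  223] [12 13 13]
(348, 133) [ 563 -171  219] [14 13 14]
(348, 134) [ 562 -170  217] [13 12 12]
(348, 135) [ 562 -169  215] [12 11 12]
(348, 136) [ 562 -170  212] [12 12 13]
(348, 137) [ 561 -168  210] [20 19 20]
(348, 138) [ 561 -168  207] [39 37 38]
(348, 139) [ 560 -167  205] [65 63 64]
(348, 140) [ 568 -183  190] [88 86 89]
(348, 141) [ 566 -181  189
[... 332 characters left out ...]
352, 132) [ 555 -176  222] [10 10 10]
(352, 133) [ 556 -178  218] [11 10 11]
(352, 134) [ 556 -179  215] [10 10 11]
(352, 135) [ 556 -180  211] [15 15 16]
(352, 136) [ 556 -180  208] [28 28 29]
(352, 137) [ 555 -179  206] [52 51 52]
(352, 138) [ 564 -198  189] [78 76 78]
(352, 139) [ 561 -192  190] [93 92 94]
(352, 140) [ 560 -190  189] [97 95 98]
(352, 141) [ 557 -185  190] [91 90 93]
(352, 142) [ 555 -181  190] [81 79 82]
(352, 143) [ 555 -181  187] [71 69 72]
(352, 144) [ 554 -180  184] [66 64 67]
(352, 145) [ 554 -181  181] [65 64 66]
(352, 146) [ 556 -184  175] [65 64 66]
(352, 147) [ 554 -182  175] [66 64 67]
(352, 148) [ 555 -183  170] [66 64 67]
(352, 149) [ 554 -183  167] [65 64 67]
```

View pics/side3.png

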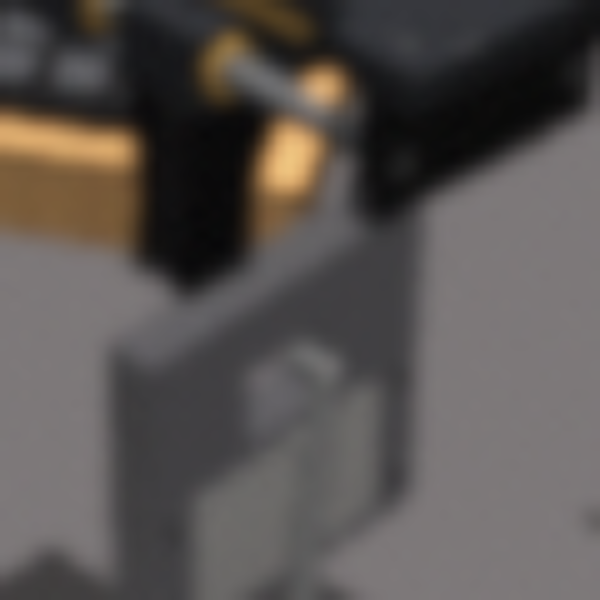

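Depth shows the closed fingertips at z ≈ 0.203, above the carrier top (0.189), though the reported tip should be at 0.166. I'll reopen, rise and compare fingertip height with the reported TCP.

```bash
cat > tip.py <<'E'
from m import *
def tip():
    s=ctrl.get_state();p=s["position"]
    ims,ds,Ks,Ts=grab("side");w=cloud(ds,Ks,Ts)
    dd=np.hypot(w[...,0]-p[0],w[...,1]-p[1])
    m=(dd<.055)&(ims.max(2)<48)&(w[...,2]>p[2]-.04)
    z=w[...,2][m];print("TCPz",p[2].round(4),"w",round(float(s["grip_width"]),3),"n",m.sum(),"finger min z",np.percentile(z,[0,1,3]).round(4) if m.sum() else None,s["ft_force"].round(1))
tip()
E
python3 tip.py; python3 -m inch '[[0,0,0,0,0,0],[0,0,0,0,0,0],[0,0,0,0,0,0],[0,0,0,0,0,0]]' 50|grep -E "pos|width"; python3 tip.py
python3 -m inch '[[0,0,50,0,0,0],[0,0,80,0,0,0],[0,0,80,0,0,0],[0,0,80,0,0,0]]' |grep -E "pos|width"; python3 tip.py
```

```text
TCPz 0.1797 w 0.01 n 1884 finger min z [0.2056 0.212  0.2238] [ 0.3 -0.2 -0.9]
position: [0.5667, -0.1812, 0.1797]
grip_width: 0.376
TCPz 0.1797 w 0.376 n 1974 finger min z [0.2044 0.2092 0.2181] [-0.6 -1.2 -0.4]
position: [0.5663, -0.1811, 0.2588]
grip_width: 0.573
TCPz 0.2588 w 0.573 n 2133 finger min z [0.2836 0.2888 0.2964] [-0.3  0.8 -0.4]
```

Measured fingertips sit about 24 mm above the reported TCP rather than 14 mm below it, constant over 80 mm of travel. So I go by camera: lower about 40 mm further than the nominal height, watching the force.

```bash
python3 -m inch '[[0,0,-40,0,0,0],[0,0,-79,0,0,0],[0,0,-95,0,0,0],[0,0,-105,0,0,0],[0,0,-105,0,0,0]]' 50; python3 -m inch '[[0,0,-6,0,0,0],[0,0,-12,0,0,0],[0,0,-12,0,0,0]]'; python3 tip.py; python3 -m inch '[[0,0,0,0,0,0],[0,0,0,0,0,0],[0,0,0,0,0,0],[0,0,0,0,0,0],[0,0,0,0,0,0],[0,0,0,0,0,0]]' 0 50;  python3 - <<'E'
from m import *
ims,ds,Ks,Ts=grab("side");save("side4",ims,(310,80,410,180),5)
E
```

```text
time: 5.45
position: [0.5669, -0.1812, 0.1548]
tool_rot: [-2.515, -1.883, -0.0]
ft_force: [-0.4, -1.2, 0.5]
grip_width: 0.573
grip_force: 0.0
time: 5.82
position: [0.5665, -0.1812, 0.1423]
tool_rot: [-2.514, -1.883, 0.001]
ft_force: [-0.4, 0.2, -0.4]
grip_width: 0.574
grip_force: 0.0
TCPz 0.1423 w 0.574 n 2162 finger min z [0.1676 0.1744 0.1832] [-0.4  0.2 -0.4]
time: 6.62
position: [0.5666, -0.1811, 0.1427]
tool_rot: [-2.515, -1.883, 0.0]
ft_force: [0.1, 0.6, 0.3]
grip_width: 0.178
grip_force: 49.8
```

View pics/side4.png

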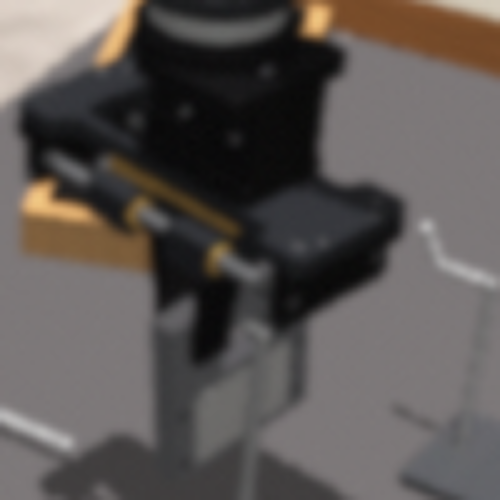

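Now it is gripped (15.5 mm, 50 N), with the finger tip at crop (205,360) well down the face. The pose offset could lie along the tool or along the world z axis. To tell them apart I raise 6 mm, tilt a harmless 12° and measure the face plane.

```bash
cat > face.py <<'E'
from m import *
ex=np.array([.9598,-.2807,0]);ey=np.array([.2807,.9598,0]);B=np.array([.582,-.2185,.170])
def face(n):
    ims,ds,Ks,Ts=grab("side");w=cloud(ds,Ks,Ts);q=(w-B)@np.stack([ex,ey,[0,0,1]]).T*1000
    m=(abs(q[...,0]+25)<45)&(q[...,1]<45)&(q[...,1]>-45)&(q[...,2]>-85)&(q[...,2]<-22)&(ims.max(2)>55)&(abs(q[...,1]+0)>10)
    P=q[m]
    for _ in range(4):
        A=np.c_[P[:,1:],np.ones(len(P))];c=np.linalg.lstsq(A,P[:,0],rcond=None)[0];r=P[:,0]-A@c;P=P[abs(r)<max(2*abs(r).mean(),2)]
    print(n,len(P),"x at z=-50:",(c[1]*-50+c[2]).round(1),"tilt",np.degrees(np.arctan(-c[1])).round(1),"yaw",np.degrees(np.arctan(-c[0])).round(1),"res",abs(r).mean().round(2))
import sys;face(sys.argv[1])
E
python3 face.py base; python3 -m inch '[[0,0,2,0,0,0],[0,0,4,0,0,0],[0,0,6,0,0,0],[0,0,6,0,0,0]]'; python3 face.py up;  python3 -m inch '[[0,0,0,-0.85,-2.9,0],[0,0,0,-1.7,-5.75,0],[0,0,0,-2.5,-8.6,0],[0,0,0,-3.37,-11.5,0],[0,0,0,-3.37,-11.5,0]]'; python3 face.py tilt
```

```text
base 242 x at z=-50: -35.9 tilt 0.1 yaw -0.7 res 0.7
time: 7.22
position: [0.5669, -0.1812, 0.1488]
tool_rot: [2.515, 1.883, 0.0]
ft_force: [0.1, 0.0, -2.8]
grip_width: 0.179
grip_force: 49.8
up 231 x at z=-50: -35.7 tilt 0.4 yaw -0.7 res 0.69
time: 7.9
position: [0.5655, -0.181, 0.1485]
tool_rot: [2.377, 1.779, 0.185]
ft_force: [0.1, 0.6, -2.6]
grip_width: 0.177
grip_force: 49.8
tilt 181 x at z=-50: -31.9 tilt 11.7 yaw -0.9 res 0.62
```

The tilt test fits the offset lying along the tool: the reported TCP coincides with the carrier's centre height, so tilts pivot about its centre. I go in to the bend, tilting to 36°.

```bash
python3 -m inch '[[6.6,-1.9,1,0,0,0],[13.2,-3.9,2.1,0,0,0],[20.8,-6.1,4.1,-1.7,-5.8,0],[28.2,-8.3,6.8,-3.4,-11.5,0],[31.8,-9.3,8.6,-5.1,-17.3,0],[35.7,-10.4,10.8,-6.7,-23,0],[35.7,-10.4,10.8,-6.7,-23,0],[35.7,-10.4,10.8,-6.7,-23,0]]'; python3 face.py bend
```

```text
time: 8.95
position: [0.6036, -0.1916, 0.1604]
tool_rot: [2.077, 1.555, 0.506]
ft_force: [0.0, -0.9, -2.4]
grip_width: 0.187
grip_force: 49.8
bend 13 x at z=-50: 26.9 tilt 35.9 yaw -1.6 res 0.26
```

```bash
python3 -m inch '[[0,0,2.5,0,0,0],[0.1,0,4.7,0,0,0],[0.9,-0.3,7.6,0,0,0],[2.4,-0.7,10.1,0,0,0],[2.4,-0.7,10.1,0,0,0],[2.4,-0.7,10.1,0,0,0]]'
```

```text
time: 9.75
position: [0.6047, -0.1923, 0.1694]
tool_rot: [2.077, 1.555, 0.505]
ft_force: [-0.1, -0.3, -2.2]
grip_width: 0.179
grip_force: 49.8
```

```bash
python3 -m inch '[[1.4,-0.4,1.5,0,0,0],[2.8,-0.8,2.9,0,0,0],[5.5,-1.6,5.9,0,0,0],[7.9,-2.3,9.1,0,0,0],[10.6,-3.1,12.1,0,0,0],[14.2,-4.2,14.5,0,0,0],[14.2,-4.2,14.5,0,0,0]]'; python3 -m inch '[[3.2,-0.9,2.7,0,0,0],[12,-3.5,12,0,0,0],[25,-7,25,0,0,0],[40,-11,40,0,0,0],[50,-14,55,0,0,0],[50,-14,75,0,0,0],[50,-14,90,0,0,0],[50,-14,90,0,0,0]]'
```

```text
time: 10.62
position: [0.6195, -0.1966, 0.1845]
tool_rot: [2.076, 1.555, 0.506]
ft_force: [0.2, -0.1, -1.8]
grip_width: 0.181
grip_force: 49.8
time: 11.62
position: [0.6701, -0.2108, 0.2765]
tool_rot: [2.074, 1.553, 0.507]
ft_force: [0.3, -0.6, -2.3]
grip_width: 0.182
grip_force: 49.8
```

The carrier is off the hook with no contact force. Next I set it upright and carry it above the slot.

```bash
python3 -m inch '[[-10,10,0,2.5,8.6,0],[-20,20,0,5,17.3,0],[-30,40,0,7.6,26,0],[-40,60,0,10.1,34.6,0],[-40,60,0,10.1,34.6,0],[-40,60,0,10.1,34.6,0]]'; python3 -m inch '[[-6,50,0,0,0,6],[-13,100,0,0,0,13],[-20,150,-10,0,0,20],[-30,200,-20,0,0,27.2],[-40,250,-30,0,0,27.2],[-50,300,-40,0,0,27.2],[-57,350,-50,0,0,27.2],[-63,383,-60,0,0,27.2],[-63,383,-60,0,0,27.2],[-63,383,-60,0,0,27.2],[-63,383,-60,0,0,27.2]]'
python3 - <<'E'
from m import *
im,d,K,T=grab("top");ims,ds,Ks,Ts=grab("side")
save("pair5",np.hstack([cv2.resize(im[140:250,165:275],(400,400)),cv2.resize(ims[200:340,200:340],(400,400))]))
E
```

```text
time: 12.38
position: [0.6291, -0.1511, 0.2734]
tool_rot: [2.515, 1.883, -0.001]
ft_force: [0.4, -1.4, -2.8]
grip_width: 0.177
grip_force: 49.8
time: 13.75
position: [0.567, 0.2302, 0.2147]
tool_rot: [2.005, 2.417, -0.002]
ft_force: [0.8, 0.2, -2.5]
grip_width: 0.182
grip_force: 49.8
```

View pics/pair5.png

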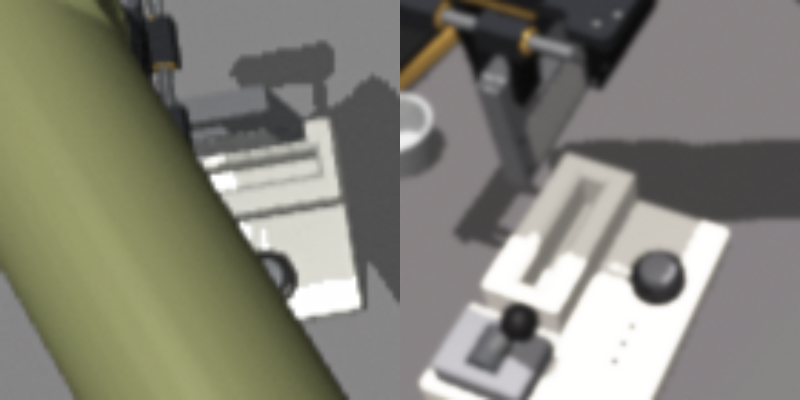

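The left (top) view shows the carrier's far end just over the slot. The right (side) view shows the carrier at (530,130) above the slot (565,230), and the lever ball at (518,322). I measure carrier and slot in the same frames.

```bash
python3 - <<'E'
from m import *
a=np.radians(10.9);R=np.array([[np.cos(a),np.sin(a),0],[-np.sin(a),np.cos(a),0],[0,0,1]]);O=np.array([.572,.203,0])
print("tcp dock",(R@(ctrl.get_state()["position"]-O)*1000).round(1))
for n in("top","side"):
    im,d,K,T=load(n);q=(cloud(d,K,T)-O)@R.T*1000
    g=im.max(2)
    m=(abs(q[...,0])<30)&(abs(q[...,1])<75)&(q[...,2]>145)&(q[...,2]<285)&(g>50)
    P=q[m];print(n,len(P),"pct x",np.percentile(P[:,0],[2,50,98]).round(1),"y",np.percentile(P[:,1],[1,50,99]).round(1),"z",np.percentile(P[:,2],[1,50,99]).round(1))
    for y0 in range(-60,60,15):
        S=P[(P[:,1]>=y0)&(P[:,1]<y0+15)]
        if len(S)>5:print("  y",y0,len(S),"x",np.percentile(S[:,0],[5,50,95]).round(1),"z",np.percentile(S[:,2],[3,97]).round(1))
    # block top: extent
    b=(q[...,2]>49)&(q[...,2]<60)&(g>150)&(abs(q[...,0])<45)&(abs(q[...,1])<66)
    S=q[b];print("  block",len(S),np.percentile(S[:,0],[1,99]).round(1),np.percentile(S[:,1],[1,99]).round(1),np.median(S[:,2]).round(1))
    f=(q[...,2]<45)&(q[...,2]>10)&(abs(q[...,0])<11)&(abs(q[...,1])<55)
    S=q[f];print("  slot deep",len(S),S.mean(0).round(1),np.percentile(S[:,1],[2,98]).round(1),np.percentile(S[:,0],[2,98]).round(1))
E
```

```text
tcp dock [2.000e-01 2.830e+01 2.145e+02]
top 489 pct x [-8.7 -7.   7.5] y [-57.9 -27.5  10.3] z [165.3 236.9 272.2]
  y -60 113 x [-8.6 -4.   6.3] z [171.2 270.7]
  y -45 115 x [-8.7 -7.5  5.7] z [174.4 271.7]
  y -30 111 x [-8.2 -7.3  5.9] z [171.9 269.6]
  y -15 109 x [-8.3 -6.6  6.2] z [173.1 268.9]
  y 0 40 x [-8.2 -7.5  7.5] z [162.9 264.3]
  block 370 [-28.8  28.3] [-65.4  26.3] 53.6
  slot deep 158 [ 6.2 -9.7 17.9] [-47.2  29.6] [-0.8 10.9]
side 1085 pct x [-11.3  -9.5   6.8] y [-42.9  27.   50.1] z [159.2 207.9 265.7]
  y -45 56 x [-11.4 -10.8 -10.1] z [165.  220.4]
  y -30 130 x [-11.2 -10.3  -3.4] z [165.4 250.2]
  y -15 134 x [-10.9 -10.2  -3.2] z [163.9 253.1]
  y 0 112 x [-10.8  -9.9  -8.8] z [162.5 221. ]
  y 15 143 x [-18.1  -9.8   2.8] z [159.8 262.3]
  y 30 332 x [-10.2  -8.4   9.6] z [160.4 265.5]
  y 45 177 x [-9.7 -2.6  5.4] z [205.3 260.9]
  block 1092 [-31.6  28. ] [-64.3  64.7] 52.9
  slot deep 314 [  6.8 -10.2  27. ] [-52.7  40.4] [-1.9  9. ]
```

```bash
cat > roll.py <<'E'
from m import *
a=np.radians(10.9);R=np.array([[np.cos(a),np.sin(a),0],[-np.sin(a),np.cos(a),0],[0,0,1]]);O=np.array([.572,.203,0])
s=ctrl.get_state();z0=s["position"][2]*1000
def fit(y,z,l):
    k=np.polyfit(y,z,1)
    for _ in range(3):
        r=z-np.polyval(k,y);g=abs(r)<max(2,1.5*np.std(r));k=np.polyfit(y[g],z[g],1)
    print(l,g.sum(),"slope deg",np.degrees(np.arctan(k[0])).round(1),"at y=0:",k[1].round(1))
def roll():
    im,d,K,T=grab("top");q=(cloud(d,K,T)-O)@R.T*1000
    m=(abs(q[...,0])<5)&(q[...,1]>-65)&(q[...,1]<15)&(q[...,2]>z0+35)&(q[...,2]<z0+70)&(im.max(2)>50);P=q[m];fit(P[:,1],P[:,2],"top face")
    im,d,K,T=grab("side");q=(cloud(d,K,T)-O)@R.T*1000
    m=(q[...,0]<-5)&(q[...,0]>-15)&(abs(q[...,1])<55)&(q[...,2]>z0-65)&(q[...,2]<z0-20)&(im.max(2)>50)
    Y=[];Z=[]
    for u in range(640):
        c=q[m[:,u],u]
        if len(c)>3:k=c[:,2].argmin();Y.append(c[k,1]);Z.append(c[k,2])
    fit(np.array(Y),np.array(Z),"bottom edge")
    e=(q[...,2]>z0-50)&(q[...,2]<z0+45)&(abs(q[...,0])<5)&(q[...,1]>30)&(q[...,1]<65)&(im.max(2)>50);P=q[e];fit(P[:,2]-z0,P[:,1],"+y end: y vs z")
    print("tcp",(R@(s["position"]-O)*1000).round(1))
roll()
E
python3 roll.py
```

```text
top face 95 slope deg -5.7 at y=0: 265.3
bottom edge 24 slope deg -4.1 at y=0: 160.9
+y end: y vs z 136 slope deg 5.1 at y=0: 47.0
tcp [2.000e-01 2.830e+01 2.145e+02]
```

The carrier has rolled about 5° in the pads (−y end high) and sits about 3 mm towards −y. I correct both and recheck.

```bash
python3 -m inch '[[-0.5,3,-20,2.5,0.5,0],[-0.5,3,-40,4.9,0.9,0],[-0.5,3,-40,4.9,0.9,0],[-0.5,3,-40,4.9,0.9,0]]' - 60; python3 roll.py
```

```text
time: 14.45
position: [0.5659, 0.2359, 0.175]
tool_rot: [-1.958, -2.369, -0.085]
ft_force: [-0.5, 0.5, -2.2]
grip_width: 0.181
grip_force: 59.8
top face 34 slope deg -3.3 at y=0: 221.7
bottom edge 25 slope deg 0.4 at y=0: 120.2
+y end: y vs z 133 slope deg 0.4 at y=0: 52.1
tcp [  0.3  33.5 175. ]
```

```bash
python3 -m inch '[[0.4,-2,-25,0,0,0],[0.4,-2,-50,0,0,0],[0.4,-2,-57,0,0,0],[0.4,-2,-57,0,0,0]]'; python3 roll.py; python3 -m inch '[[0,0,-5,0,0,0],[0,0,-10,0,0,0],[0,0,-15,0,0,0],[0,0,-15,0,0,0]]'
```

```text
time: 15.05
position: [0.566, 0.2341, 0.1176]
tool_rot: [-1.957, -2.369, -0.084]
ft_force: [-0.5, 0.1, -2.6]
grip_width: 0.177
grip_force: 59.8
top face 18 slope deg 14.6 at y=0: 177.4
bottom edge 24 slope deg -4.5 at y=0: 60.2
+y end: y vs z 117 slope deg 0.3 at y=0: 49.9
tcp [  0.   31.7 117.6]
time: 15.65
position: [0.566, 0.2334, 0.1016]
tool_rot: [-1.958, -2.368, -0.084]
ft_force: [0.2, 0.6, -2.8]
grip_width: 0.18
grip_force: 59.8
```

It has entered the mouth without force, so I push on down.

```bash
python3 -m inch '[[0,0,-6,0,0,0],[0,0,-12,0,0,0],[0,0,-18,0,0,0],[0,0,-24,0,0,0],[0,0,-24,0,0,0]]';python3 -m inch '[[0,0,-3,0,0,0],[0,0,-6,0,0,0],[0,0,-8,0,0,0],[0,0,-8,0,0,0]]'
```

```text
time: 16.27
position: [0.5659, 0.2334, 0.0775]
tool_rot: [-1.957, -2.368, -0.083]
ft_force: [1.1, -0.3, -3.1]
grip_width: 0.179
grip_force: 59.8
time: 16.77
position: [0.566, 0.2335, 0.0702]
tool_rot: [-1.958, -2.369, -0.084]
ft_force: [0.1, -1.0, -2.6]
grip_width: 0.18
grip_force: 59.8
```

```bash
python3 -m inch '[[0,0,-2,0,0,0],[0,0,-4,0,0,0],[0,0,-4,0,0,0]]';python3 -m inch '[[0,0,-2,0,0,0],[0,0,-4,0,0,0],[0,0,-4,0,0,0]]'; python3 roll.py
```

```text
time: 17.15
position: [0.5667, 0.2336, 0.07]
tool_rot: [-1.959, -2.37, -0.084]
ft_force: [-5.8, -4.3, 19.6]
grip_width: 0.183
grip_force: 59.9
time: 17.52
position: [0.5679, 0.234, 0.0698]
tool_rot: [-1.961, -2.371, -0.087]
ft_force: [-11.1, -8.4, 40.1]
grip_width: 0.177
grip_force: 60.3
top face 12 slope deg 23.4 at y=0: 137.9Traceback (most recent call last):
  File "roll.py", line 21, in <module>
    roll()
    ~~~~^^
  File "roll.py", line 18, in roll
    fit(np.array(Y),np.array(Z),"bottom edge")
    ~~~^^^^^^^^^^^^^^^^^^^^^^^^^^^^^^^^^^^^^^^
  File "roll.py", line 5, in fit
    k=np.polyfit(y,z,1)
    raise TypeError("expected non-empty vector for x")
TypeError: expected non-empty vector for x
```

It meets the hard floor at 40 N (TCP z 0.070). I back off the push, release gently, rise and check the height.

```bash
python3 -m inch '[[0,0,4,0,0,0],[0,0,7,0,0,0],[0,0,7,0,0,0]]'; python3 -m inch '[[0,0,0,0,0,0],[0,0,0,0,0,0],[0,0,0,0,0,0],[0,0,0,0,0,0]]' 40;python3 -m inch '[[0,0,40,0,0,0],[0,0,90,0,0,0],[0,0,140,0,0,0],[-60,-10,160,0,0,0],[-120,-20,160,0,0,0],[-120,-20,160,0,0,0]]'; python3 - <<'E'
from m import *
a=np.radians(10.9);R=np.array([[np.cos(a),np.sin(a),0],[-np.sin(a),np.cos(a),0],[0,0,1]]);O=np.array([.572,.203,0])
for n in("top","side"):
    im,d,K,T=grab(n);q=(cloud(d,K,T)-O)@R.T*1000
    m=(abs(q[...,0])<12)&(abs(q[...,1])<62)&(q[...,2]>108)&(q[...,2]<140)&(im.max(2)>50)
    P=q[m]
    if len(P)>9:print(n,len(P),cv2.minAreaRect(P[:,:2].astype(np.float32)),"z",np.percentile(P[:,2],[5,50,95]).round(1),"slope y",np.polyfit(P[:,1],P[:,2],1).round(3))
    m=(q[...,2]>50)&(q[...,2]<60)&(im.max(2)>150)&(abs(q[...,0])<35)&(abs(q[...,1])<62);print("block z",np.median(q[m][:,2]).round(1))
    m=(q[...,2]>88)&(q[...,2]<125)&(im.max(2)<70)&(abs(q[...,0])<60)&(abs(q[...,1]-105)<25);print("ball",m.sum(),np.median(q[m],0).round(1),q[m].max(0).round(1) if m.any() else 0)
    if n=="side":save("side6",im,(190,210,330,370),4)
E
```

```text
time: 18.0
position: [0.5666, 0.2336, 0.07]
tool_rot: [-1.959, -2.369, -0.085]
ft_force: [-2.1, -2.0, 7.8]
grip_width: 0.181
grip_force: 59.8
time: 18.5
position: [0.5657, 0.2336, 0.0688]
tool_rot: [-1.957, -2.368, -0.083]
ft_force: [0.0, 0.1, 0.7]
grip_width: 0.447
grip_force: 0.0
time: 19.25
position: [0.4418, 0.2131, 0.2292]
tool_rot: [-1.96, -2.375, -0.078]
ft_force: [1.7, -0.2, 0.4]
grip_width: 0.462
grip_force: 0.0
top 222 ((0.5373954772949219, -9.033931732177734), (84.32179260253906, 17.167512893676758), 89.5119857788086) z [110.9 117.3 121.4] slope y [-9.00000e-03  1.17072e+02]
block z 53.8
ball 0 [nan nan nan] 0
side 413 ((-2.660724639892578, -0.4686279296875), (100.98755645751953, 17.707847595214844), 89.77447509765625) z [109.5 116.7 118.8] slope y [-4.00000e-03  1.16003e+02]
block z 53.0
ball 122 [-34.6 109.7 111.9] [-23.1 117.5 117.4]
  return _methods._mean(a, axis=axis, dtype=dtype,
  ret = um.true_divide(
```

View pics/side6.png

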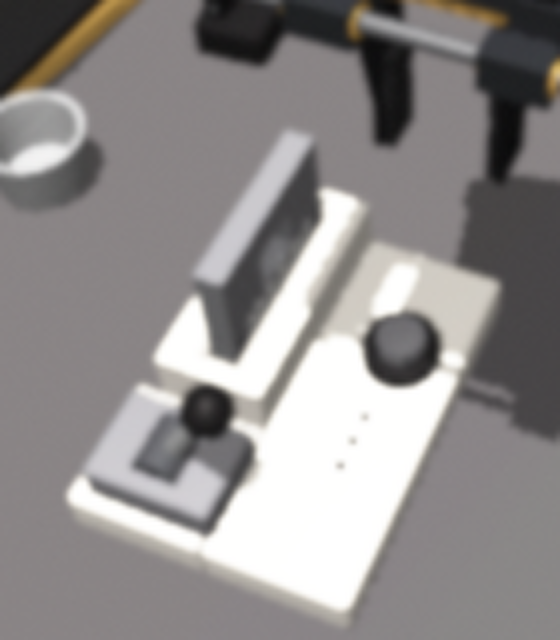

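The carrier stands home: its top is about 64 mm above the mouth, as expected, and centred. In the crop the ball is at (207,410) and the button at (403,347). Next I bring the closed fingers behind the ball on its −x side.

```bash
python3 -m inch '[[18,40,0,-2.5,-0.5,0],[36.8,78.9,0,-4.9,-0.9,0],[36.8,78.9,0,-4.9,-0.9,0],[36.8,78.9,-50,-4.9,-0.9,0],[36.8,78.9,-100,-4.9,-0.9,0],[36.8,78.9,-130,-4.9,-0.9,0],[36.8,78.9,-154,-4.9,-0.9,0],[36.8,78.9,-154,-4.9,-0.9,0],[36.8,78.9,-154,-4.9,-0.9,0]]' 0 20
python3 tip.py; python3 - <<'E'
from m import *
a=np.radians(10.9);R=np.array([[np.cos(a),np.sin(a),0],[-np.sin(a),np.cos(a),0],[0,0,1]]);O=np.array([.572,.203,0])
print((R@(ctrl.get_state()["position"]-O)*1000).round(1))
im,d,K,T=load("side");q=(cloud(d,K,T)-O)@R.T*1000
m=(im.max(2)<60)&(abs(q[...,1]-105)<30)&(q[...,2]>85)&(q[...,2]<120)&(q[...,0]>-120)&(q[...,0]<40)
P=q[m];h,e=np.histogram(P[:,0],np.arange(-120,41,8));print(dict(zip(e.astype(int).tolist(),h.tolist())))
E
```

```text
time: 20.48
position: [0.4838, 0.2925, 0.0758]
tool_rot: [-2.002, -2.419, 0.0]
ft_force: [-0.8, -0.4, -0.7]
grip_width: 0.006
grip_force: 0.0
TCPz 0.0758 w 0.006 n 3737 finger min z [0.0389 0.1101 0.1824] [-0.8 -0.4 -0.7]
[-69.5 104.8  76.2]
{-120: 0, -112: 0, -104: 0, -96: 0, -88: 2, -80: 8, -72: 12, -64: 4, -56: 0, -48: 12, -40: 18, -32: 12, -24: 3, -16: 0, -8: 0, 0: 0, 8: 0, 16: 0, 24: 0, 32: 0}
```

```bash
python3 -m inch '[[8,1.5,-5,0,0,0],[16,3,-5,0,0,0],[24,4.5,-5,0,0,0],[31,6,-5,0,0,0],[39,7.5,-5,0,0,0],[47,9,-5,0,0,0],[55,10.5,-5,0,0,0],[63,12,-5,0,0,0],[69,13,-5,0,0,0],[69,13,-5,0,0,0]]'; python3 -m inch '[[3,0.6,0,0,0,0],[6,1.1,0,0,0,0],[6,1.1,0,0,0,0]]'
```

```text
time: 21.78
position: [0.5524, 0.3054, 0.0699]
tool_rot: [-2.002, -2.42, 0.002]
ft_force: [0.7, 0.9, -1.0]
grip_width: 0.002
grip_force: 0.0
time: 22.15
position: [0.5579, 0.3065, 0.07]
tool_rot: [-2.001, -2.421, 0.002]
ft_force: [0.2, -0.6, 0.0]
grip_width: 0.008
grip_force: 0.2
```

```bash
python3 -m inch '[[3,0.6,0,0,0,0],[6,1.1,0,0,0,0],[6,1.1,0,0,0,0]]';python3 -m inch '[[3,0.6,0,0,0,0],[5,1,0,0,0,0],[5,1,0,0,0,0]]'; cat > ball.py <<'E'
from m import *
a=np.radians(10.9);R=np.array([[np.cos(a),np.sin(a),0],[-np.sin(a),np.cos(a),0],[0,0,1]]);O=np.array([.572,.203,0])
print((R@(ctrl.get_state()["position"]-O)*1000).round(1))
for n in("side","top"):
    im,d,K,T=grab(n);q=(cloud(d,K,T)-O)@R.T*1000
    m=(im.max(2)<60)&(abs(q[...,1]-105)<22)&(q[...,2]>85)&(q[...,2]<122)&(q[...,0]>-60)&(q[...,0]<70)
    P=q[m];h,e=np.histogram(P[:,0],np.arange(-60,71,6));print(n,dict(zip(e.astype(int).tolist(),h.tolist())),np.median(P,0).round(1) if len(P) else 0)
E
python3 ball.py
```

```text
time: 22.52
position: [0.5619, 0.3073, 0.0699]
tool_rot: [-1.999, -2.42, 0.008]
ft_force: [-5.3, -1.9, 3.2]
grip_width: 0.005
grip_force: 3.0
time: 22.9
position: [0.562, 0.3073, 0.0698]
tool_rot: [-1.995, -2.418, 0.022]
ft_force: [-16.5, -6.3, 10.1]
grip_width: 0.005
grip_force: 9.0
[  9.9 104.3  69.8]
side {-60: 0, -54: 0, -48: 0, -42: 0, -36: 0, -30: 0, -24: 0, -18: 0, -12: 0, -6: 20, 0: 12, 6: 7, 12: 10, 18: 4, 24: 8, 30: 7, 36: 1, 42: 0, 48: 0, 54: 0, 60: 0} [  7.7 115.1 105.5]
top {-60: 0, -54: 0, -48: 0, -42: 0, -36: 0, -30: 0, -24: 0, -18: 0, -12: 0, -6: 0, 0: 0, 6: 0, 12: 0, 18: 0, 24: 0, 30: 0, 36: 0, 42: 0, 48: 0, 54: 0, 60: 0} 0
```

The stop is reached (16 N) and the ball is now at dock x ≈ +25…35. I back off, rise and go over the button.

```bash
python3 -m inch '[[-20,-4,0,0,0,0],[-37,-7,0,0,0,0],[-37,-7,50,0,0,0],[-37,-7,100,0,0,0],[-60,-60,100,0,0,0],[-75,-120,100,0,0,0],[-75,-120,100,0,0,0],[-75,-120,60,0,0,0],[-75,-120,10,0,0,0],[-75,-120,-20,0,0,0],[-75,-120,-20,0,0,0],[-75,-120,-20,0,0,0]]'; python3 ball.py; python3 - <<'E'
from m import *
ims,*_=load("side");save("side7",ims,(190,210,330,370),4)
E
```

```text
time: 24.5
position: [0.4949, 0.19, 0.0516]
tool_rot: [-2.0, -2.422, -0.002]
ft_force: [-0.1, -0.1, 0.1]
grip_width: 0.007
grip_force: 0.0
[-78.1   1.9  51.6]
side {-60: 0, -54: 0, -48: 0, -42: 0, -36: 0, -30: 0, -24: 0, -18: 0, -12: 0, -6: 0, 0: 0, 6: 0, 12: 4, 18: 42, 24: 30, 30: 28, 36: 4, 42: 0, 48: 0, 54: 0, 60: 0} [ 25.1 109.6 110.7]
top {-60: 0, -54: 0, -48: 0, -42: 0, -36: 0, -30: 0, -24: 0, -18: 0, -12: 0, -6: 0, 0: 0, 6: 0, 12: 0, 18: 0, 24: 0, 30: 0, 36: 0, 42: 0, 48: 0, 54: 0, 60: 0} 0
```

View pics/side7.png

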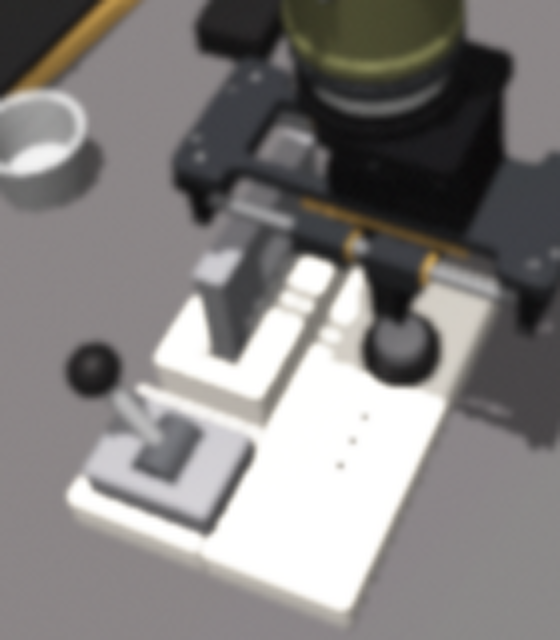

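The lever now leans to the far side (ball at crop (93,368)). The fingers are over the button, but the gripper body reaches over the carrier at this yaw and would strike it on pressing. So I rise and turn 90° first.

```bash
python3 -c "
from bench import ctrl;print(ctrl.get_state()['joint_positions'].round(2))"; python3 -m inch '[[0,0,60,0,0,0],[0,-2,70,0,0,10],[0,-2,70,0,0,20],[0,-2,70,0,0,30],[0,-2,70,0,0,40],[0,-2,70,0,0,50],[0,-2,70,0,0,60],[0,-2,70,0,0,70],[0,-2,70,0,0,80],[0,-2,70,0,0,90],[0,-2,70,0,0,90],[0,-2,20,0,0,90],[0,-2,-10,0,0,90],[0,-2,-20,0,0,90],[0,-2,-20,0,0,90]]'; python3 -c "
from bench import ctrl;print(ctrl.get_state()['joint_positions'].round(2))"
```

```text
[ 0.39  0.31 -0.91  1.89  0.28  1.07 -0.45]
time: 26.48
position: [0.4941, 0.1869, 0.0306]
tool_rot: [-0.295, 3.127, -0.003]
ft_force: [0.1, 0.2, 0.7]
grip_width: 0.006
grip_force: 0.0
[ 0.55  0.44 -1.13  1.91  0.46  1.08  0.99]
```

```bash
python3 -m inch '[[0,0,-3,0,0,0],[0,0,-6,0,0,0],[0,0,-8,0,0,0],[0,0,-8,0,0,0]]';python3 -m inch '[[0,0,-2,0,0,0],[0,0,-4,0,0,0],[0,0,-4,0,0,0]]';python3 -m inch '[[0,0,-2,0,0,0],[0,0,-4,0,0,0],[0,0,-4,0,0,0]]'
```

```text
time: 26.98
position: [0.4938, 0.1865, 0.0221]
tool_rot: [-0.296, 3.127, -0.003]
ft_force: [-0.7, -0.2, -0.1]
grip_width: 0.004
grip_force: 0.0
time: 27.35
position: [0.4939, 0.1867, 0.0182]
tool_rot: [-0.297, 3.127, -0.003]
ft_force: [-0.7, -0.1, 2.5]
grip_width: 0.011
grip_force: 1.6
time: 27.72
position: [0.494, 0.1867, 0.0154]
tool_rot: [-0.297, 3.127, -0.005]
ft_force: [-3.8, -3.1, 14.4]
grip_width: 0.008
grip_force: 7.5
```

```bash
python3 -m inch '[[0,0,-2,0,0,0],[0,0,-3,0,0,0],[0,0,-3,0,0,0],[0,0,-3,0,0,0]]'; python3 -m inch '[[0,0,20,0,0,0],[0,0,60,0,0,0],[0,0,100,0,0,0],[-50,-20,130,0,0,0],[-50,-20,130,0,0,0],[-50,-20,130,0,0,0]]'; python3 ball.py; python3 - <<'E'
from m import *
a=np.radians(10.9);R=np.array([[np.cos(a),np.sin(a),0],[-np.sin(a),np.cos(a),0],[0,0,1]]);O=np.array([.572,.203,0])
im,d,K,T=load("side");q=(cloud(d,K,T)-O)@R.T*1000
m=(abs(q[...,0])<12)&(abs(q[...,1])<62)&(q[...,2]>108)&(q[...,2]<140)&(im.max(2)>50)&(im.max(2)<200);P=q[m];print(len(P),cv2.minAreaRect(P[:,:2].astype(np.float32)),np.percentile(P[:,2],[50,95]))
m=(np.hypot(q[...,0]+78,q[...,1])<10)&(q[...,2]<60);print("button z",np.median(q[m][:,2]))
E
```

```text
time: 28.22
position: [0.4941, 0.1867, 0.0149]
tool_rot: [-0.297, 3.127, -0.009]
ft_force: [-10.9, -7.1, 36.5]
grip_width: 0.005
grip_force: 18.5
time: 28.98
position: [0.4438, 0.1653, 0.141]
tool_rot: [-0.294, 3.126, -0.008]
ft_force: [-0.4, -0.6, -0.3]
grip_width: 0.003
grip_force: 0.0
[-133.   -12.8  141. ]
side {-60: 0, -54: 0, -48: 0, -42: 0, -36: 0, -30: 0, -24: 0, -18: 0, -12: 0, -6: 0, 0: 0, 6: 0, 12: 2, 18: 42, 24: 33, 30: 27, 36: 6, 42: 0, 48: 0, 54: 0, 60: 0} [ 25.2 109.2 111. ]
top {-60: 0, -54: 0, -48: 0, -42: 0, -36: 0, -30: 0, -24: 0, -18: 0, -12: 0, -6: 0, 0: 0, 6: 0, 12: 0, 18: 13, 24: 18, 30: 15, 36: 9, 42: 0, 48: 0, 54: 0, 60: 0} [ 28.4 101.1 112.1]
235 ((-2.5810184478759766, -0.2899055480957031), (17.65943145751953, 100.59996795654297), 0.003133053658530116) [116.20680632 118.59558557]
button z 45.46612949585715
```

The button is back up, the lever is over (about 0.95 rad) and the carrier is home. I hand the job in.

```bash
python3 -c "
from bench import ctrl;print(ctrl.close_job())"
```

```text
the job is handed in; nothing more can be done
None
```

I handed the job in at about 29 s; it returned no verdict. The carrier came off the hook with no sign of contact and stands fully home in the slot, the lever is over at about 0.95 rad, the button was pressed to its stop and sprang back, and the screwdriver, brick and pot were never approached.

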